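# Close the colour-card drawers and the swatch box

### The job

The colour match is finished, so tidy the card store using only your fingertips: push the two outer drawers of the black three-drawer cabinet fully home, and push the lid of the metal swatch box down until it is fully shut. Leave the middle drawer out just as it is, for the next match needs it. Grasp nothing, do not pull a drawer further out or raise the lid further, and leave the loose things on the bench and on the cabinet where they are.

Things in the scene. Friction and masses are not known exactly. Their poses are not given: they have to be found in the camera images.
- cabinet: Black plastic card cabinet, fixed to the bench, 160 deep (x) x 246 wide (y) x 85 high. Origin on the bench; the carcass reaches from x = -70 (front) to +90 in its own frame, y = -123 to +123. Its own -x is the front, out of which three drawers slide side by side, centres 78 mm apart. It may stand left or right of the swatch box, and a little turned.
- left_front (a point): Centre of the flat front face of the outer drawer on the cabinet's +y side, 55 mm above the bench; moves with the drawer; axes as the cabinet's (the face looks to -x). Front plate 72 wide, from 8 to 77 mm above the bench. A finger lip 34 wide sticks 10 mm out of the front at 16 to 22 mm above the bench; above it the front is flat. With the drawer shut this point is at x = -82, y = +78 in the cabinet's frame.
- middle_front (a point): The same point on the middle drawer (y = 0 in the cabinet's frame), which must stay out as it is.
- right_front (a point): The same point on the outer drawer on the cabinet's -y side (y = -78 in the cabinet's frame).
- left_drawer (a joint): How far the +y drawer is out, m: 0 fully shut, against a stop; starts 0.03 to 0.07. Slides with about 1.5 N of friction and stays where it is left.
- right_drawer (a joint): The same for the -y drawer.
- middle_drawer (a joint): The same for the middle drawer; to be left alone.
- swatch_box: Aluminium box of swatches, fixed to the bench, 130 (x) x 170 (y) x 75 high. Origin on the bench below the hinge line: the box reaches from x = -130 (front) to 0 (hinge side, away from the robot), y = -85 to +85 in its own frame.
- lid_hinge (a point): Middle of the lid's hinge line, which runs along the box's y, 75 mm above the bench; moves not.
- lid_edge (a point): Middle of the lid's free edge, on its outer (upper) face, 130 mm from the hinge line and 6 mm above the underside. The lid is an aluminium plate 130 x 170 x 6, with a tab 45 wide sticking 13 mm out beyond this edge.
- lid (a joint): Lid angle, rad: 0 shut flat on the box, grows as the free edge swings up and away from the robot; starts 0.6 to 1.1. Stiff hinge (0.2 N m): it stays where it is left. Pushed shut on its outer face.
- bottle: Loose amber bottle, diameter 50, height 140, just behind the swatch box; origin under its centre. Leave alone.
- jar: Loose small white jar, diameter 48, height 55, standing on the rear of the cabinet's top. Origin under its centre. Leave alone.
- card_deck: Loose stack of colour cards, 52 x 110 x 16, lying in front of the swatch box. Leave alone.
- cup: Loose white cup, diameter 60, height 70, in front of the swatch box; origin under its centre. Leave alone.
- spatula: Loose spatula, 180 long, lying on the bench between cabinet and box. Leave alone.
- tin: Loose steel tin, diameter 100, height 120, at the back of the bench; origin under its centre. Leave alone.

How it is judged:
By the outcome, as a careful person would: the job done as asked, in the order asked, and still so for the second after the job is handed in, with the robot touching nothing.
It also fails if it takes over 64 s, if anything falls off the work surface, if the arm or the gripper's body presses on something with over 40 N, if the wrist force passes 120 N, or if a joint passes its speed limit or range.

### The arm

A 6-joint arm with a two-finger parallel gripper is mounted at the origin on the work surface. World frame = base frame: x ahead of the robot, y to its left, z up, the work surface at z = 0. Lengths are in m, angles in rad, forces in N, time in s.
With the tool pointing down it reaches from about 0.35 to 0.975 m from the base axis. Payload 4.9 kg.
Tool frame: the origin (TCP) lies at the very end of the fingers, on their centre line; the grasp point (between the pads) lies 19 mm behind it; z points along the fingers, y is the line along which they close (so a half turn about z gives the same grasp; the last joint's range is limited). The gripper opens to 85 mm and grips with 20 to 120 N. Pads are 22 mm wide; open, the fingers measure 114 mm over their backs; the gripper's body (76 mm by 85 mm) begins 54 mm behind the grasp point. The pads swing forward as they close: fully open they stand 13 mm farther back than shut.
Start: joints at [1.024, 0.053, 1.613, -0, 1.476, -0.119], TCP at [0.259, 0.569, 0.231] pointing down, gripper open.
Joint ranges: [-3.01, 3.01], [-1.01, 2.22], [0.06, 2.58], [-1.02, 4.17], [0.09, 2.62], [-3.14, 3.14]. Speed limits (rad/s): [2.57, 2.57, 3.14, 3.14, 3.14, 3.14].

### API

Orientations are given as [roll, pitch, yaw] about the fixed x, y, z axes, in that order (R = Rz(yaw) Ry(pitch) Rx(roll)).
In Python, from station import arm, viewer gives the robot as it stands. The module is installed in compiled form; this text tells all that it offers.
- The arm moves only by the shell command python3 -m handwheel 'ROWS' [OPENING] [FORCE]. ROWS is text: rows parted by semicolons, each of 4 numbers parted by spaces: the shift along the tool's x, y, z in cm, then the turn about the tool's z in rad. A call has 1 to 5 rows; each row is the pose to reach, as a shift and turn from the pose commanded when the call began, along the tool's axes at that moment; what a row does not reach only later rows make up. A row lasts 1/10 s, in which the tool goes at most 50 mm and 8.59 degrees, less where a joint would pass 70% of its speed; a pose out of reach is approached as far as the arm can. A call with a gripper value outside its range is refused whole. OPENING is the gripper's target within -1 to 1 (fully open at 1, half-way at 0, shut at -1), set as the call begins (- or left out, the last holds). The fingers move at their own pace and stop on an object; FORCE is the grip in N (left out, the last holds). Time passes only in rows, so rows that repeat a pose let the fingers close. It gives the time, the measured TCP pose, the force, the opening and the grip force at its end, in the units of the state.
- arm.get_state(): the state, without advancing time (a new reading comes with each control period).
- viewer.capture(name): name is "side" or "top"; returns a dict with "img" (400x640x3 uint8, red, green, blue), "z_map" (400x640 float32, m along the optical axis (not along the pixel's ray), 0 where there is no reading), "mtx" (3x3 intrinsics, pixels), "world_to_cam" (4x4, takes a point from world to camera coordinates). Camera axes: x right, y up, looking along -z (the intrinsics and any distortion apply to the point x, -y, -z); pixel columns grow to the right and rows downward; lengths in m; the calibration is good to about 2 mm. A picture is of the moment at which its call begins.
- arm.finish_job(): hands the job in; it is judged then, once.
Trained networks look in a picture, given as the dict that the camera call returned (one of the last four; its "shot" number tells which), for a name from the list of things; names that differ only in an ending like _2 or _b are one class to them, and where a whole thing is asked for, a point or a joint stands for the part that bears it (a point fixed in the world has none). Each returns a list of dicts, best first, with "confidence" (0 to 1); they miss things now and then, are a little off and sometimes report something else, mostly with a low value. They report only what shows in the picture. A call takes as long as a camera call.
- viewer.recognise(picture, target): "centre" ([x, y, z] in m, in the coordinates of the camera as it stood for that picture, good to about 4 mm: the middle of the surface that is visible of it).
- viewer.outline_of(picture, target): "mask" (400x640 bool, what is visible of it).
The state is a dict: "time": time; "q": joint angles; "dq": joint speeds; "effort": joint torques, N m; "tcp_pos": TCP position; "tcp_rot": TCP orientation; "ft_force": force on the tool from outside, world axes, zero at the start; "ft_torque": the same for the moment, N m; "opening": opening from 0.0 (shut) to 1.0 (fully open); "finger_force": force on a finger pad.
Only numpy, scipy, OpenCV 4.12 (cv2) and the standard library are available. Lean on these libraries where they do the work, as an engineer would, in place of code of your own. Each camera call takes 0.05 s, during which the arm holds its last target. There are 200 camera calls.

## Working session

There is one attempt and no reset: what is moved stays moved. The work goes in short steps, Python scripts to look and compute and a shell command to move; the robot and the scene stay as the last step left them, time stands still between calls to the robot, and variables do not carry over. Pictures are saved under pics/ and viewed, at most 10 in all, crops included, and the job is handed in when it is done.

```bash
mkdir -p pics; cat > h.py <<'E'
from station import arm, viewer
import numpy as np, cv2
np.set_printoptions(precision=4,suppress=True)
def world(p,uvz=None,c=None):
    T=np.linalg.inv(p["world_to_cam"])
    return T[:3,:3]@np.asarray(c)+T[:3,3]
def cloud(p):
    K=p["mtx"];z=p["z_map"];v,u=np.mgrid[:400,:640]
    c=np.stack([(u-K[0,2])/K[0,0]*z,-(v-K[1,2])/K[1,1]*z,-z],-1)
    T=np.linalg.inv(p["world_to_cam"]);return c@T[:3,:3].T+T[:3,3]
def save(p,n): cv2.imwrite(f"pics/{n}.png",p["img"][:,:,::-1])
E
python3 - <<'E'
from h import *
for n in("side","top"):
    p=viewer.capture(n);save(p,n+"1");np.savez(n+"1.npz",**{k:v for k,v in p.items() if k in("img","z_map","mtx","world_to_cam")})
    print(n,p["mtx"].tolist(),np.linalg.inv(p["world_to_cam"])[:3].tolist(),[k for k in p])
    for t in["cabinet","left_front","middle_front","right_front","swatch_box","lid_hinge","lid_edge","bottle","jar","card_deck","cup","spatula","tin"]:
        r=viewer.recognise(p,t);print(t,[(world(p,c=d["centre"]).round(3).tolist(),round(d["confidence"],2)) for d in r[:3]])
print(arm.get_state())
E
```

```text
side [[394.0152549551383, 0.0, 319.38043986438595], [0.0, 394.0152549551383, 204.28822145117834], [0.0, 0.0, 1.0]] [[0.9829695218399219, 0.10676563435631418, -0.1495727864763148, 0.44909469837287347], [-0.18327822889288087, 0.5101366082122971, -0.8403390576282541, -0.8046429359102921], [-0.013416778588178423, 0.8534411170562073, 0.5210165542189314, 0.5817248074128065]] ['img', 'z_map', 'mtx', 'world_to_cam', 'shot']
cabinet [([0.586, -0.268, 0.078], 0.73)]
left_front [([0.49, -0.146, 0.052], 0.81), ([0.526, -0.307, 0.05], 0.67), ([0.399, 0.193, 0.043], 0.17)]
middle_front [([0.523, -0.211, 0.054], 0.91)]
right_front [([0.524, -0.303, 0.052], 0.91)]
swatch_box [([0.546, 0.133, 0.06], 0.77)]
lid_hinge [([0.562, 0.136, 0.148], 0.52)]
lid_edge [([0.567, 0.126, 0.147], 0.74)]
bottle [([0.659, 0.19, 0.068], 0.64)]
jar [([0.675, -0.279, 0.119], 0.56), ([0.566, 0.129, 0.146], 0.52)]
card_deck [([0.426, 0.108, 0.017], 0.8)]
cup [([0.397, 0.195, 0.047], 0.75), ([0.664, 0.192, 0.066], 0.4)]
spatula []
tin [([0.801, -0.041, 0.082], 0.6), ([0.493, -0.142, 0.054], 0.52), ([0.673, -0.279, 0.118], 0
[... 967 characters left out ...]
 ([0.571, 0.186, 0.137], 0.74), ([0.525, -0.281, 0.056], 0.22)]
cup [([0.4, 0.224, 0.036], 0.7)]
spatula [([0.636, 0.001, 0.002], 0.84), ([0.571, 0.186, 0.14], 0.47)]
tin [([0.807, -0.004, 0.118], 0.81), ([0.57, 0.185, 0.138], 0.22)]
{'time': 1.4, 'q': array([ 1.024 ,  0.0527,  1.6129,  0.    ,  1.476 , -0.119 ]), 'dq': array([-0.0009,  0.0004, -0.001 , -0.0012,  0.0005,  0.001 ]), 'effort': array([  0.0001, -39.3678, -37.045 ,  -0.0001,   0.0006,   0.    ]), 'tcp_pos': array([0.2593, 0.5686, 0.2313]), 'tcp_rot': array([ 3.1416, -0.    ,  2.7138]), 'ft_force': array([0.2538, 0.5184, 0.6174]), 'ft_torque': array([-0.0434,  0.031 ,  0.0181]), 'finger_force': 0.0, 'opening': 0.9968864614437276}
```

View pics/top1.png

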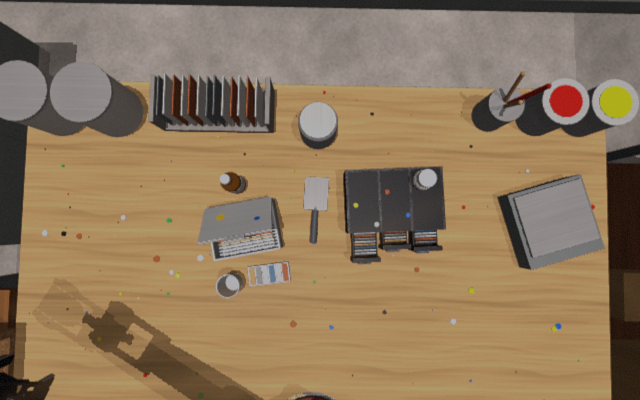

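View pics/side1.png

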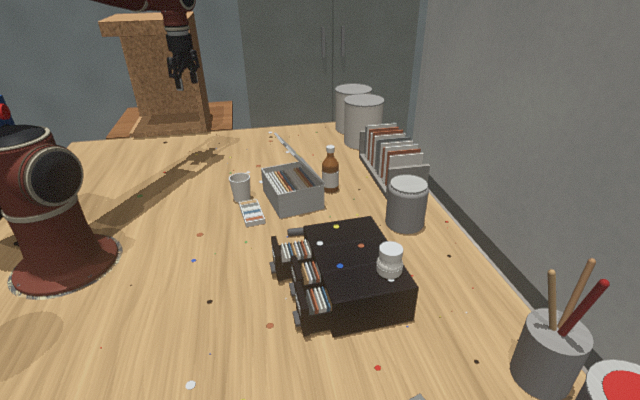

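```bash
python3 - <<'E'
from h import *
p=dict(np.load("top1.npz"));W=cloud(p)
x,y,z=W[...,0],W[...,1],W[...,2]
# cabinet top
m=((abs(z-.085)<.008)&(y<-.02)&(x>.4)&(x<.8)).astype(np.uint8)
m=cv2.morphologyEx(m,cv2.MORPH_OPEN,np.ones((3,3)))
P=W[m>0];r=cv2.minAreaRect((P[:,:2]*1000).astype(np.float32));print("cab",r,cv2.boxPoints(r),np.median(P[:,2]))
# drawers fronts: z .06-.08 region
m2=(abs(z-.074)<.01)&(y<-.02)&(x>.38)&(x<.56)
for a in np.arange(-.36,-.06,.01):
    s=m2&(abs(y-a)<.005)
    s2=(z>.03)&(x>.38)&(x<.8)&(abs(y-a)<.005)
    print(round(a,2),x[s2].min().round(3) if s2.any() else None,z[s2][np.argmin(x[s2])].round(3) if s2.any() else None)
# lid
m=(z>.08)&(y>.06)&(y<.3)&(x>.45)&(x<.625)
P=W[m];print(len(P),P.min(0),P.max(0))
q=P.mean(0);u,s,v=np.linalg.svd(P-q,full_matrices=False);print("lid",q,v[2],s)
d=(P-q)@v[2];P=P[abs(d)<.006];q=P.mean(0);u,s,v=np.linalg.svd(P-q,full_matrices=False);n=v[2]*np.sign(v[2][2]);print("lid",len(P),q,n,s,"angle",np.arccos(n[2]))
print(P[P[:,2]>.13].min(0),P[P[:,2]>.13].max(0))
h=np.cross(n,[0,0,1]);h/=np.linalg.norm(h);e=np.cross(h,n);e*=np.sign(e[2]);print("hinge dir",h,"up",e)
a=(P-q)@h;b=(P-q)@e;print(np.percentile(a,[0,1,5,95,99,100]),np.percentile(b,[0,1,5,95,99,100]))
for c in np.linspace(a.min(),a.max(),12):
    k=abs(a-c)<.006;print(c.round(3),b[k].min().round(3),b[k].max().round(3))
E
```

```text
cab ((631.0367431640625, -200.312744140625), (160.18519592285156, 246.84986877441406), 3.326432704925537) [[ 543.9174  -81.7431]
 [ 558.2408 -328.1771]
 [ 718.1561 -318.8824]
 [ 703.8327  -72.4484]] 0.08546361673976621
-0.36 None None
-0.35 None None
-0.34 None None
-0.33 0.563 0.083
-0.32 0.507 0.077
-0.31 0.507 0.076
-0.3 0.504 0.074
-0.29 0.504 0.076
-0.28 0.504 0.075
-0.27 0.504 0.076
-0.26 0.503 0.074
-0.25 0.502 0.051
-0.24 0.508 0.075
-0.23 0.508 0.076
-0.22 0.508 0.077
-0.21 0.504 0.063
-0.2 0.504 0.061
-0.19 0.505 0.074
-0.18 0.505 0.077
-0.17 0.474 0.076
-0.16 0.474 0.077
-0.15 0.474 0.076
-0.14 0.474 0.075
-0.13 0.47 0.064
-0.12 0.47 0.064
-0.11 0.471 0.077
-0.1 0.47 0.073
-0.09 0.476 0.053
-0.08 0.545 0.039
-0.07 0.663 0.041
2508 [0.517  0.0937 0.0801] [0.6247 0.2782 0.1913]
lid [0.5698 0.1866 0.1374] [0.7492 0.1512 0.6449] [2.4227 1.9712 0.1037]
lid 2505 [0.5699 0.1866 0.1374] [0.749  0.1522 0.6449] [2.4203 1.9697 0.0593] angle 0.8699651092151085
[0.517  0.0967 0.1302] [0.5933 0.2697 0.1913]
hinge dir [ 0.1992 -0.98    0.    ] up [-0.6319 -0.1284  0.7643]
[-0.0852 -0.0826 -0.0761  0.0762  0.084   0.0855] [-0.0745 -0.0711 -0.0643  0.0556  0.0672  0.0694]
-0.085 -0.073 0.056
-0.07 -0.074 0.056
-0.054 -0.074 0.056
-0.039 -0.074 0.055
-0.023 -0.074 0.069
-0.008 -0.072 0.069
0.008 -0.073 0.068
0.023 -0.071 0.068
0.039 -0.073 0.057
0.054 -0.07 0.055
0.07 -0.066 0.056
0.086 -0.063 0.058
```

The top view shows the cabinet at pixel (395,200), with its left drawer furthest out at (365,255). The swatch box is at (240,228) with its lid at about 0.87 rad. The side view agrees. I'm closing the fingers and moving towards the left drawer.

```bash
cat > go.py <<'E'
import sys
from h import *
s=arm.get_state();x,y,z,yaw=map(float,sys.argv[1:5]);w=s["tcp_rot"][2];d=np.array([x,y,z])-s["tcp_pos"]
c,n=np.cos(w),np.sin(w);t=(w-yaw+np.pi)%(2*np.pi)-np.pi
print("rows cm:",np.array([c*d[0]+n*d[1],n*d[0]-c*d[1],-d[2]])*100,"turn",round(t,3),"| tcp",s["tcp_pos"],"yaw",w.round(3),"F",s["ft_force"].round(1),"t",round(s["time"],2),"q6",s["q"][5].round(2))
E
python3 -m handwheel '-43.4 -57.6 0 -0.486;-43.4 -57.6 0 -0.486;-43.4 -57.6 0 -0.486;-43.4 -57.6 0 -0.486;-43.4 -57.6 0 -0.486' -1; python3 go.py .415 -.135 .231 3.20
```

```text
time: 1.9
tcp_pos: [0.3131, 0.3242, 0.2314]
tcp_rot: [3.141, 0.001, -3.082]
ft_force: [0.3, -0.7, 1.0]
opening: 0.145
finger_force: 0.0
rows cm: [ -7.4272 -46.4487   0.0421] turn 0.001 | tcp [0.3131 0.3242 0.2314] yaw -3.082 F [ 0.3 -0.7  1. ] t 1.9 q6 -0.99
```

```bash
python3 -m handwheel '-7.4 -46.4 0 0;-7.4 -46.4 0 0;-7.4 -46.4 0 0;-7.4 -46.4 0 0;-7.4 -46.4 0 0'; python3 go.py .415 -.135 .05 3.20
```

```text
time: 2.4
tcp_pos: [0.3668, 0.0799, 0.2317]
tcp_rot: [-3.142, 0.002, -3.083]
ft_force: [1.6, -0.7, 0.8]
opening: -0.001
finger_force: 0.0
rows cm: [ -3.5544 -21.7392  18.1743] turn 0.0 | tcp [0.3668 0.0799 0.2317] yaw -3.083 F [ 1.6 -0.7  0.8] t 2.4 q6 -1.61
```

```bash
python3 -m handwheel '-3.5 -21.7 0 0;-3.5 -21.7 0 0;-3.5 -21.7 0 0;-3.5 -21.7 0 0;-3.5 -21.7 0 0' >/dev/null
python3 -m handwheel '0 0 5 0;0 0 10 0;0 0 14 0;0 0 18 0;0 0 18 0' ; python3 go.py .415 -.135 .05 3.20
python3 - <<'E'
from h import *
p=viewer.capture("side");save(p,"s2");W=cloud(p)
for t in["left_front","middle_front","right_front"]:
    print(t,[(world(p,c=d["centre"]).round(3).tolist(),round(d["confidence"],2)) for d in viewer.recognise(p,t)[:2]])
E
```

```text
time: 3.4
tcp_pos: [0.4096, -0.1305, 0.0456]
tcp_rot: [3.135, -0.011, -3.084]
ft_force: [-1.0, -0.2, 0.1]
opening: 0.002
finger_force: 0.0
rows cm: [-0.5146 -0.4834 -0.4434] turn -0.0 | tcp [ 0.4096 -0.1305  0.0456] yaw -3.084 F [-1.  -0.2  0.1] t 3.4 q6 -2.11
left_front [([0.492, -0.144, 0.052], 0.87)]
middle_front [([0.526, -0.215, 0.05], 0.72)]
right_front [([0.52, -0.308, 0.049], 0.93)]
```

View pics/s2.png

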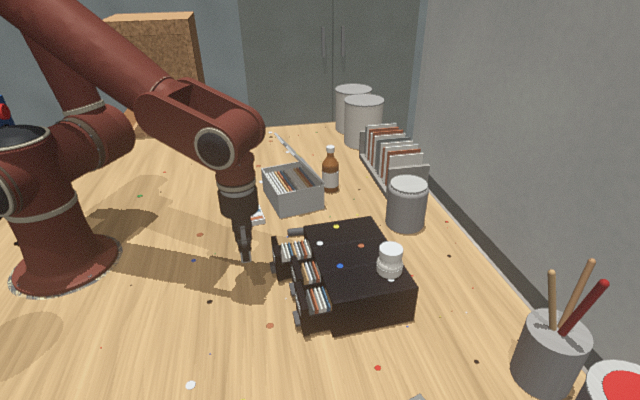

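The fingers are at (245,255), just in front of the left drawer and clear of everything else. Now I'll push it.

```bash
python3 -m handwheel '-2 -0.2 -0.4 0;-4 -0.2 -0.4 0;-5 -0.2 -0.4 0;-6 -0.2 -0.4 0;-7 -0.2 -0.4 0'; python3 -m handwheel '-0.6 0 0 0;-1.2 0 0 0;-1.8 0 0 0;-2.4 0 0 0;-3 0 0 0'; python3 go.py .524 -.128 .05 3.20
```

```text
time: 4.1
tcp_pos: [0.4852, -0.131, 0.0564]
tcp_rot: [-3.141, 0.001, -3.083]
ft_force: [-1.9, -0.2, 1.0]
opening: 0.0
finger_force: 0.9
time: 4.6
tcp_pos: [0.5145, -0.1289, 0.0552]
tcp_rot: [3.141, -0.0, -3.083]
ft_force: [-2.0, -0.0, 1.6]
opening: -0.001
finger_force: 0.9
rows cm: [-0.9538  0.0349  0.5165] turn -0.0 | tcp [ 0.5145 -0.1289  0.0552] yaw -3.083 F [-2.  -0.   1.6] t 4.6 q6 -2.01
```

Contact force is about 2 N, so the drawer is sliding.

```bash
python3 -m handwheel '-0.2 0 0 0;-0.4 0 0 0;-0.6 0 0 0;-0.8 0 0 0;-0.8 0 0 0'; python3 -m handwheel '-0.1 0 0 0;-0.2 0 0 0;-0.3 0 0 0;-0.3 0 0 0'; python3 go.py .524 -.128 .05 3.20
```

```text
time: 5.1
tcp_pos: [0.5203, -0.1286, 0.0552]
tcp_rot: [3.141, -0.006, -3.083]
ft_force: [-10.2, -0.2, 6.3]
opening: -0.0
finger_force: 4.8
time: 5.5
tcp_pos: [0.5203, -0.1286, 0.0552]
tcp_rot: [3.14, -0.014, -3.083]
ft_force: [-22.1, -0.7, 17.2]
opening: -0.004
finger_force: 11.0
rows cm: [-0.3717  0.0364  0.523 ] turn 0.001 | tcp [ 0.5203 -0.1286  0.0552] yaw -3.083 F [-22.1  -0.7  17.2] t 5.5 q6 -2.01
```

```bash
python3 -m handwheel '1 0 0 0;4 0 0 0;7.5 0 0 0;7.5 -4 0 0;7.5 -8 0 0'; python3 -m handwheel '0 -4 0 0;0 -8 0 0;0 -8 0 0' ; python3 go.py .475 -.285 .052 3.20
python3 - <<'E'
from h import *
p=viewer.capture("top");save(p,"t3");W=cloud(p);x,y,z=W[...,0],W[...,1],W[...,2]
for a in np.arange(-.32,-.09,.02):
    s2=(z>.03)&(z<.079)&(x>.49)&(x<.8)&(abs(y-a)<.008)
    print(round(a,2),x[s2].min().round(3) if s2.any() else None)
E
```

```text
time: 6.0
tcp_pos: [0.4538, -0.2123, 0.0547]
tcp_rot: [3.142, 0.001, -3.082]
ft_force: [1.2, -0.5, 1.1]
opening: 0.004
finger_force: 0.0
time: 6.3
tcp_pos: [0.4606, -0.2971, 0.0565]
tcp_rot: [-3.138, 0.003, -3.088]
ft_force: [-0.0, 0.8, -0.1]
opening: 0.003
finger_force: 0.0
rows cm: [-1.5073  1.1281  0.4505] turn -0.005 | tcp [ 0.4606 -0.2971  0.0565] yaw -3.088 F [-0.   0.8 -0.1] t 6.3 q6 -2.33
-0.32 0.507
-0.3 0.504
-0.28 0.504
-0.26 0.503
-0.24 0.508
-0.22 0.508
-0.2 0.504
-0.18 0.505
-0.16 0.537
-0.14 0.533
-0.12 0.533
-0.1 0.533
```

```bash
python3 -c "
import cv2;a=cv2.imread('pics/t3.png');cv2.imwrite('pics/t3c.png',cv2.resize(a[150:290,180:470],None,fx=2.7,fy=2.7))"
```

```text
(no output)
```

View pics/t3c.png

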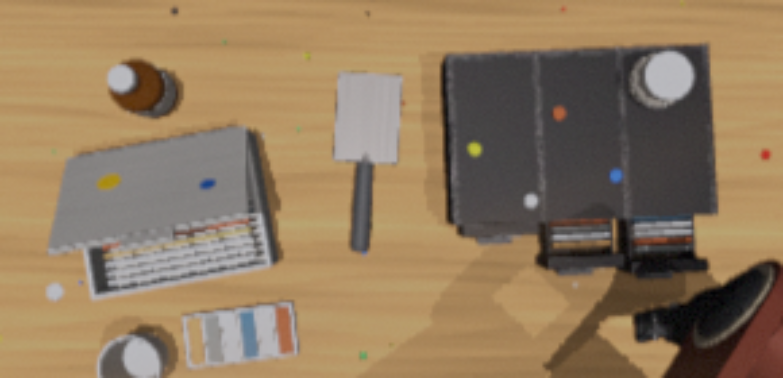

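The left drawer is home, its front at about (490,230) in the crop, and the middle one is unchanged. Now the right drawer.

```bash
python3 -m handwheel '0 1.2 0.2 0;-1.5 1.2 0.2 0;-2.7 1.2 0.2 0;-3.5 1.2 0.2 0;-4.2 1.2 0.2 0'; python3 -m handwheel '-0.6 0 0 0;-1.2 0 0 0;-1.8 0 0 0;-2.2 0 0 0;-2.4 0 0 0'; python3 go.py .529 -.283 .052 3.20
```

```text
time: 6.85
tcp_pos: [0.5017, -0.2771, 0.0532]
tcp_rot: [3.141, -0.001, -3.082]
ft_force: [-2.0, 0.7, 0.5]
opening: 0.004
finger_force: 0.9
time: 7.35
tcp_pos: [0.5252, -0.2767, 0.0533]
tcp_rot: [-3.141, -0.0, -3.083]
ft_force: [-1.5, 1.3, 0.2]
opening: -0.0
finger_force: 0.8
rows cm: [-0.3433 -0.6468  0.128 ] turn -0.0 | tcp [ 0.5252 -0.2767  0.0533] yaw -3.083 F [-1.5  1.3  0.2] t 7.35 q6 -2.24
```

```bash
python3 -m handwheel '-0.2 0 0 0;-0.4 0 0 0;-0.6 0 0 0;-0.8 0 0 0;-0.8 0 0 0'; python3 go.py .529 -.283 .052 3.20
```

```text
time: 7.85
tcp_pos: [0.5291, -0.2764, 0.0533]
tcp_rot: [3.14, -0.01, -3.083]
ft_force: [-16.5, 0.1, 10.2]
opening: -0.003
finger_force: 8.4
rows cm: [ 0.0451 -0.6553  0.1301] turn 0.0 | tcp [ 0.5291 -0.2764  0.0533] yaw -3.083 F [-16.5   0.1  10.2] t 7.85 q6 -2.23
```

Right drawer is at its stop. I'm backing off, rising and moving to above the lid.

```bash
python3 -m handwheel '1 0 0 0;4 0 0 0;7 0 0 0;7 0 -5 0;7 0 -10 0'; python3 -m handwheel '0 0 -4 0;0 3 -8 0;0 6 -12 0;0 10 -12 0;0 14 -12 0' ; python3 go.py .563 .185 .27 -2.94
python3 - <<'E'
from h import *
p=viewer.capture("top");W=cloud(p);x,y,z=W[...,0],W[...,1],W[...,2]
for a in np.arange(-.32,-.09,.02):
    s2=(z>.03)&(z<.079)&(x>.49)&(x<.8)&(abs(y-a)<.008)
    print(round(a,2),x[s2].min().round(3) if s2.any() else None)
E
```

```text
time: 8.35
tcp_pos: [0.4606, -0.279, 0.1516]
tcp_rot: [3.138, -0.003, -3.085]
ft_force: [2.0, -1.1, 0.7]
opening: 0.003
finger_force: 0.0
time: 8.85
tcp_pos: [0.4559, -0.14, 0.2764]
tcp_rot: [-3.139, 0.006, -3.085]
ft_force: [1.1, 1.1, -1.2]
opening: 0.003
finger_force: 0.0
rows cm: [-12.5491  31.835    0.6351] turn -0.145 | tcp [ 0.4559 -0.14    0.2764] yaw -3.085 F [ 1.1  1.1 -1.2] t 8.85 q6 -2.08
-0.32 0.547
-0.3 0.544
-0.28 0.544
-0.26 0.541
-0.24 0.508
-0.22 0.508
-0.2 0.504
-0.18 0.505
-0.16 0.537
-0.14 0.534
-0.12 0.533
-0.1 0.533
```

Both outer drawers are home (fronts at 0.533 and 0.544, as predicted) and the middle one hasn't moved.

```bash
python3 -m handwheel '-2 5 0 0;-4 10 0 0;-6 15 0 0;-8 20 0 0;-10 24.5 0 0';python3 -m handwheel '-2.5 4 0 -0.1;-2.5 7.3 0 -0.145;-2.5 7.3 0 -0.145;-2.5 7.3 0 -0.145'; python3 go.py .563 .185 .2 -2.94
```

```text
time: 9.4
tcp_pos: [0.5361, 0.0983, 0.2741]
tcp_rot: [3.141, 0.003, -3.083]
ft_force: [1.1, -0.3, 0.4]
opening: -0.002
finger_force: 0.0
time: 9.8
tcp_pos: [0.5562, 0.1709, 0.2735]
tcp_rot: [-3.141, 0.001, -2.937]
ft_force: [-0.0, -0.3, -0.3]
opening: 0.002
finger_force: 0.0
rows cm: [-0.9492  1.2444  7.3453] turn 0.003 | tcp [0.5562 0.1709 0.2735] yaw -2.937 F [-0.  -0.3 -0.3] t 9.8 q6 -1.6
```

```bash
python3 -m handwheel '-0.9 1.2 0 0;-0.9 1.2 3 0;-0.9 1.2 6 0;-0.9 1.2 8.5 0;-0.9 1.2 10 0'; python3 go.py .563 .185 .165 -2.94;  python3 - <<'E'
from h import *
p=viewer.capture("side");save(p,"s4")
E
```

```text
time: 10.3
tcp_pos: [0.5618, 0.1831, 0.1709]
tcp_rot: [3.141, -0.002, -2.94]
ft_force: [-0.4, -0.2, -0.2]
opening: 0.001
finger_force: 0.0
rows cm: [-0.1529  0.158   0.5926] turn -0.0 | tcp [0.5618 0.1831 0.1709] yaw -2.94 F [-0.4 -0.2 -0.2] t 10.3 q6 -1.58
```

View pics/s4.png

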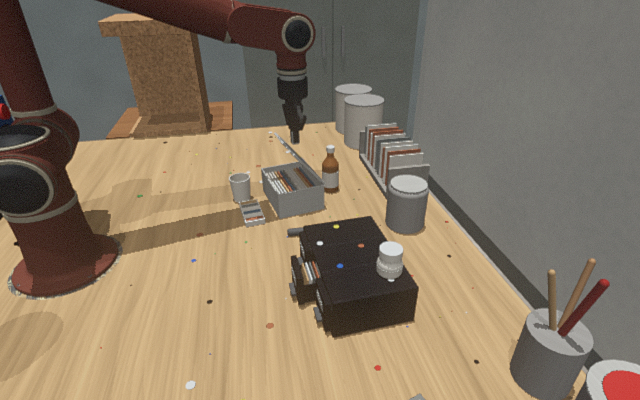

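The fingertip at (296,140) is just behind and above the lid's outer face, and the bottle at (331,170) is clear. I'll press down along the lid's swing.

```bash
python3 -m handwheel '0 0 0.7 0;0.3 0 1.4 0;0.8 0 2.4 0;1.4 0 3.4 0;2 0 4.4 0'; python3 -m handwheel '0.5 0 0.8 0;1 0 1.6 0;1.4 0 2.4 0;1.8 0 3.2 0;2 0 3.6 0'; python3 go.py .52 .178 .081 -2.94
```

```text
time: 10.85
tcp_pos: [0.5428, 0.18, 0.1295]
tcp_rot: [-3.142, 0.001, -2.938]
ft_force: [-0.2, -0.1, 2.7]
opening: 0.004
finger_force: 1.0
time: 11.35
tcp_pos: [0.5225, 0.1758, 0.0922]
tcp_rot: [3.142, -0.001, -2.938]
ft_force: [0.7, 0.1, 1.2]
opening: 0.001
finger_force: 0.7
rows cm: [0.1978 0.2631 1.1177] turn 0.002 | tcp [0.5225 0.1758 0.0922] yaw -2.938 F [0.7 0.1 1.2] t 11.35 q6 -1.58
```

```bash
python3 -m handwheel '0.2 0 0.4 0;0.3 0 0.8 0;0.3 0 1.2 0;0.3 0 1.5 0;0.3 0 1.7 0'; python3 go.py .52 .178 .081 -2.94
```

```text
time: 11.85
tcp_pos: [0.5203, 0.1754, 0.0805]
tcp_rot: [-3.141, -0.003, -2.938]
ft_force: [-17.0, -4.4, 33.7]
opening: -0.0
finger_force: 17.1
rows cm: [-0.0258  0.2623 -0.0491] turn 0.002 | tcp [0.5203 0.1754 0.0805] yaw -2.938 F [-17.   -4.4  33.7] t 11.85 q6 -1.58
```

```bash
python3 -m handwheel '0 0 -1 0;0 0 -4 0;0 0 -9 0;0 0 -14 0;4 0 -17 0'; python3 -m handwheel '4 0 0 0;8 0 0 0;8 0 0 0;8 0 0 0'; python3 - <<'E'
from h import *
p=viewer.capture("top");save(p,"t5");W=cloud(p);x,y,z=W[...,0],W[...,1],W[...,2]
for n in("bottle","jar","card_deck","cup","spatula","tin"):
    print(n,[(world(p,c=d["centre"]).round(3).tolist(),round(d["confidence"],2)) for d in viewer.recognise(p,n)[:1]])
for cx in(.49,.52,.55,.58,.6):
    s=(abs(x-cx)<.006)&(abs(y-(.195+(cx-.612)*.2))<.07)&(z<.13);print(cx,np.median(z[s]).round(4),s.sum())
E
python3 -c "
import cv2;a=cv2.imread('pics/t5.png');cv2.imwrite('pics/t5c.png',cv2.resize(a[80:320,160:480],None,fx=2.4,fy=2.4))"
```

```text
time: 12.35
tcp_pos: [0.484, 0.1676, 0.2506]
tcp_rot: [-3.141, 0.005, -2.939]
ft_force: [0.1, -0.1, 1.8]
opening: 0.003
finger_force: 0.0
time: 12.75
tcp_pos: [0.4024, 0.1511, 0.2461]
tcp_rot: [-3.142, 0.001, -2.938]
ft_force: [-0.3, -0.4, 0.0]
opening: -0.0
finger_force: 0.0
bottle [([0.661, 0.208, 0.095], 0.83)]
jar [([0.671, -0.262, 0.143], 0.95)]
card_deck [([0.434, 0.123, 0.017], 0.78)]
cup [([0.399, 0.225, 0.03], 0.9)]
spatula [([0.636, 0.005, 0.001], 0.85)]
tin [([0.81, -0.003, 0.119], 0.82)]
0.49 0.0811 236
0.52 0.0812 269
0.55 0.0813 264
0.58 0.0813 265
0.6 0.0812 264
```

View pics/t5c.png

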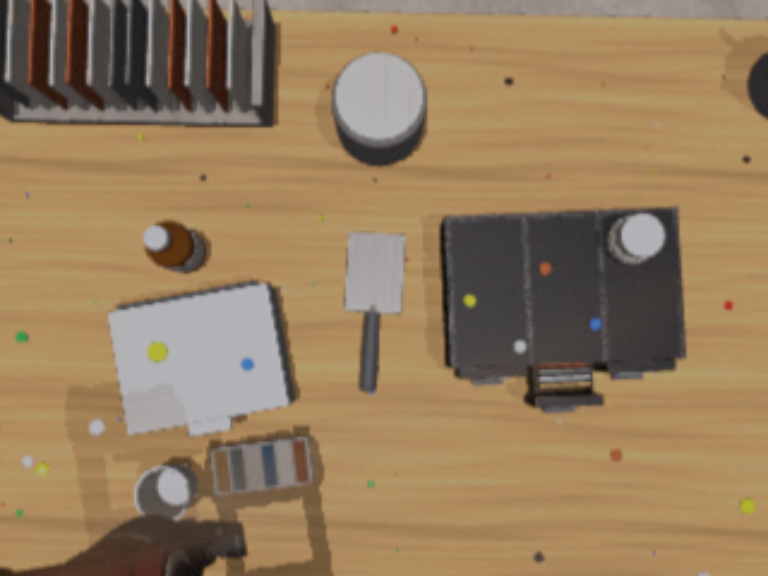

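The picture shows the lid flat on its box around (200,355), at 81 mm along its whole depth. Both outer drawers are home, the middle one is out at (565,385), and the loose things haven't moved. Handing in.

```bash
python3 -c "
from station import arm
print(arm.finish_job())"
```

```text
the job is handed in; nothing more can be done
None
```

The job is handed in: both outer drawers are fully home, the lid is shut flat, and the middle drawer and all the loose things are where they were, with about 13 of the 64 s used.

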